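Put the sauce jar back in the push-latch condiment box

TASK

Press the front of the condiment box's lid to release its push latch and let the lid spring open, stand the loose jar upright in the empty place of the box, then close the lid and press it home so that it latches again and stays shut when you let go. Go by feel: press only until the latch's stop is felt and never force the lid, set the jar down rather than drop it, and leave the other things where they are.

Things in the scene. Friction and masses are not known exactly. Their poses are not given: they have to be found in the camera images.
- tub: Condiment box, fixed: open steel tub 160 mm deep (its x, front at -x), 312 mm wide (its y), 116 mm high (rear wall 106), walls 4 mm, floor 5 mm. Origin: centre of its underside, z up. Two partitions, tops 40 mm above the table, make three places side by side along y; tin and shaker stand in two of them, in any arrangement, the third is empty. Behind the box 70 mm are free.
- place0 (a point): Floor centre of the left (+y) place: x = 0, y = +95, z = +5 mm in the tub's frame. Each place is 93 mm wide and 150 mm deep. A thin black rubber mat lies on the floor of the empty place.
- place1 (a point): Floor centre of the middle place: x = 0, y = 0, z = +5 mm in the tub's frame. Its front 25 mm is taken by the latch, under the lid.
- place2 (a point): Floor centre of the right (-y) place: x = 0, y = -95, z = +5 mm in the tub's frame.
- lid_hinge (a point): Middle of the lid's hinge axis, which runs along the tub's y at x = +74, z = +112 mm in the tub's frame; axes as the tub's. The lid is a white plastic panel lying inside the rim, 146 mm from hinge to front edge, 300 mm wide, 6 mm thick; its top face is 3 mm above the hinge axis.
- lid (a joint): Lid angle (rad): 0 = shut, latched, level, its top flush with the rim; grows as the front edge rises; 1.75 = fully open, leaning back 10 degrees past upright; negative = pressed in below flush. Unlatched, a spring with a damper always lifts it fully open (about 2 N at the front edge when shut, less when open; takes some 1.5 to 2 s), so it must be held down until latched.
- lid_press (a point): Ribbed thumb patch: point on the lid's top face, mid-width, 122 mm from the hinge axis, 24 mm from the front edge; moves with the lid, z out of its top face. Push-push latch, as in a ball pen: push down to the stop and let go; that releases a latched lid and latches a released one. The stop is hard, 4 to 13 mm below flush, unlike from box to box and press to press.
- lid_front (a point): Middle of the lid's front edge on its top face, 146 mm from the hinge axis. The latch changes over only in the last 0.5 to 1.5 mm before its stop: too light a push leaves it as it was. On the way down a push of 2 to 5 N is enough; pushing with more than 15 N forces and spoils it. Latched, the lid comes back up to flush when let go and stays.
- jar_center (a point): Centre (half-way up) of the jar to put away: round amber glass jar with a flat steel cap, 48 mm across, 92 mm tall, about 0.25 kg, standing on the table left or right of the box; z up.
- tin_center (a point): Centre of a square aluminium tin with a round black cap, 44 mm square, 76 mm tall overall, standing in one place of the box (seen only when the lid is open); leave it there.
- shaker_center (a point): Centre of a white round shaker, 38 mm across, 80 mm tall, standing in another place of the box; leave it there.
- dip_bowl: White bowl, 90 mm across, 42 mm high, on the table on the other side of the box from the jar; origin under its centre. Leave it there.
- oil_bottle: Amber bottle, 60 mm across, 170 mm tall, on the right (-y) farther from the robot; origin under its centre. Leave it there.
- soy_bottle: Black bottle, 58 mm across, 150 mm tall, on the left (+y) farther from the robot; origin under its centre. Leave it there.
Mind the look-alikes: they are no part of the job. Leave any green or turquoise look-alike of the part that bears jar_center alone.

How it is judged:
By the outcome, as a careful person would: the job done as asked, in the order asked, and still so for the second after the job is handed in, with the robot touching nothing.
It also fails if it takes over 72 s, if anything falls off the work surface, if the arm or the gripper's body presses on something with over 40 N, if the wrist force passes 120 N, or if a joint passes its speed limit or range.

ROBOT

A 7-joint arm with a two-finger parallel gripper is mounted at the origin on the work surface. World frame = base frame: x ahead of the robot, y to its left, z up, the work surface at z = 0. Lengths are in m, angles in rad, forces in N, time in s.
With the tool pointing down it reaches from about 0.425 to 0.925 m from the base axis. Payload 6.8 kg.
Tool frame: the origin (TCP) lies midway between the tips of the shut fingers; the grasp point (between the pads) lies 19 mm behind it; z points along the fingers, y is the line along which they close (so a half turn about z gives the same grasp; the last joint's range is limited). The gripper opens to 85 mm and grips with 20 to 120 N. Pads are 22 mm wide; open, the fingers measure 114 mm over their backs; the gripper's body (76 mm by 85 mm) begins 54 mm behind the grasp point. The pads swing forward as they close: fully open they stand 13 mm farther back than shut.
Start: joints at [1.034, 0.477, 0.022, 1.555, -0.011, 1.109, -0.083], TCP at [0.281, -0.614, 0.231] pointing down, gripper open.
Joint ranges: [-2.96, 2.96], [-0.34, 2.1], [-1.41, 1.46], [0.24, 2.44], [-1.37, 4.51], [0.17, 1.92], [-2.96, 2.96]. Speed limits (rad/s): [2.39, 2.39, 3.14, 3.14, 3.14, 3.14, 3.14].

INTERFACE

Orientations are given as a unit quaternion [w, x, y, z].
In Python, from station import bot gives the robot as it stands.
- The arm moves only by the tool jog_arm, never from a script. Its argument "rows" is a list of rows, each an object of numbers: "fingers": the finger opening in mm, from 0 to 85.4; "x", "y", "z": the shift along the tool's x, y, z in mm; "ax", "ay", "az": the turn, a rotation vector about the tool's x, y, z in degrees. A call has exactly 8 rows; each row shifts and turns the commanded pose from where the row before left it, along the tool's axes as they then stand; what a row does not reach is not made up. A row lasts 1/10 s, in which the tool goes at most 50 mm and 8.59 degrees, less where a joint would pass 70% of its speed; a pose out of reach is approached as far as the arm can. A call with a gripper value outside its range is refused whole. The fingers move at their own pace and stop on an object; "force" is the grip in N (left out, the last holds). Time passes only in rows, so rows that do not move let the fingers close, or fill a call up. It gives the time, the measured TCP pose, the force, the opening and the grip force at its end, in the units of the state.
- bot.get_obs(): the state, without advancing time (a new reading comes with each control period).
- bot.read_camera(name): name is "side" or "top"; returns a dict with "pixels" (400x640x3 uint8, red, green, blue), "vertical_fov" (degrees; the focal length in pixels is half the picture's height over the tangent of half this angle, whatever the lens; pixels are square), "cx", "cy" (the principal point, pixels), "world_from_camera" (4x4, takes a point from camera to world coordinates). Camera axes: x right, y down, z forward; pixel columns grow to the right and rows downward; lengths in m; the calibration is good to about 2 mm. A picture is of the moment at which its call begins. There is no depth.
- bot.hand_in(): hands the job in; it is judged then, once.
The state is a dict: "t": time; "q": joint angles; "joint_vel": joint speeds; "joint_torque": joint torques, N m; "eef_pos": TCP position; "tool_rot": TCP orientation; "contact_force": force on the tool from outside, world axes, zero at the start; "torque": the same for the moment, N m; "gripper_width": opening from 0.0 (shut) to 1.0 (fully open); "grasp_force": force on a finger pad.
Only numpy, scipy, OpenCV 4.12 (cv2) and the standard library are available. Lean on these libraries where they do the work, as an engineer would, in place of code of your own. Each camera call takes 0.05 s, during which the arm holds its last target. There are 200 camera calls.

## Working session

There is one attempt and no reset: what is moved stays moved. The work goes in short steps, Python scripts to look and compute and a tool call to move; the robot and the scene stay as the last step left them, time stands still between calls to the robot, and variables do not carry over. Pictures are saved under pics/ and viewed, at most 10 in all, crops included, and the job is handed in when it is done.

Besides the shell and the picture viewer there is one more tool, called after "Emit:" as name(argument=value, ...), one argument or row to a line, values as JSON. jog_arm: Moves the arm, as the interface text tells. Its arguments: {"type":"object","properties":{"rows":{"type":"array","items":{"type":"object","properties":{"fingers":{"type":"number"},"x":{"type":"number"},"y":{"type":"number"},"z":{"type":"number"},"ax":{"type":"number"},"ay":{"type":"number"},"az":{"type":"number"}}}},"force":{"type":"number"}},"required":["rows"]}

```bash
mkdir -p pics; ls; cat > h.py <<'E'
import numpy as np, cv2
from station import bot
def snap(name,fn):
    c=bot.read_camera(name); cv2.imwrite('pics/'+fn,c['pixels'][:,:,::-1]); np.savez('pics/'+fn+'.npz',**{k:np.array(v) for k,v in c.items()}); return c
def ray(c,u,v):
    f=200/np.tan(np.radians(float(c['vertical_fov']))/2); T=np.array(c['world_from_camera'])
    d=T[:3,:3]@np.array([(u-c['cx'])/f,(v-c['cy'])/f,1.]); return T[:3,3],d
def atz(c,u,v,z):
    o,d=ray(c,u,v); return o+d*(z-o[2])/d[2]
def proj(c,p):
    f=200/np.tan(np.radians(float(c['vertical_fov']))/2); T=np.array(c['world_from_camera'])
    q=T[:3,:3].T@(np.array(p)-T[:3,3]); return q[0]/q[2]*f+c['cx'],q[1]/q[2]*f+c['cy']
E
python3 - <<'E'
from h import *
for n in('top','side'):
    c=snap(n,n+'0.png'); print(n,c['vertical_fov'],c['cx'],c['cy'],np.round(c['world_from_camera'],3).tolist(),[k for k in c])
o=bot.get_obs(); print(o)
E
```

```text
pics
top 50.20884578590539 322.94991390080975 195.45456252337158 [[0.028, -0.981, 0.194, 0.317], [-1.0, -0.028, 0.004, 0.002], [0.001, -0.194, -0.981, 1.312], [0.0, 0.0, 0.0, 1.0]] ['pixels', 'vertical_fov', 'cx', 'cy', 'world_from_camera']
side 55.76946098091543 319.7969875227379 200.3454515006326 [[-0.718, -0.485, 0.5, 0.027], [-0.696, 0.496, -0.519, 0.551], [0.004, -0.72, -0.694, 0.84], [0.0, 0.0, 0.0, 1.0]] ['pixels', 'vertical_fov', 'cx', 'cy', 'world_from_camera']
{'t': 0.1, 'q': array([ 1.033929  ,  0.47768832,  0.02234054,  1.55634773, -0.01147517,
        1.10932931, -0.08307897]), 'joint_vel': array([-0.00091975, -0.00041516, -0.00010288, -0.00345365, -0.00034177,
        0.00062256,  0.00127808]), 'joint_torque': array([ 4.35867740e-03, -5.97768009e+01,  1.61392674e+00, -2.81956387e+01,
        1.28710584e-02,  5.09426973e-03,  2.48754088e-05]), 'eef_pos': array([ 0.28039084, -0.61341443,  0.23044449]), 'tool_rot': array([-7.85621202e-04,  9.77101621e-01,  2.12771583e-01, -2.42678258e-04]), 'contact_force': array([0.30577197, 0.74497597, 0.00760111]), 'torque': array([-0.04451688, -0.00557833, -0.03096004]), 'grasp_force': 0.0, 'gripper_width': 0.9928067814364648}
```

View pics/top0.png

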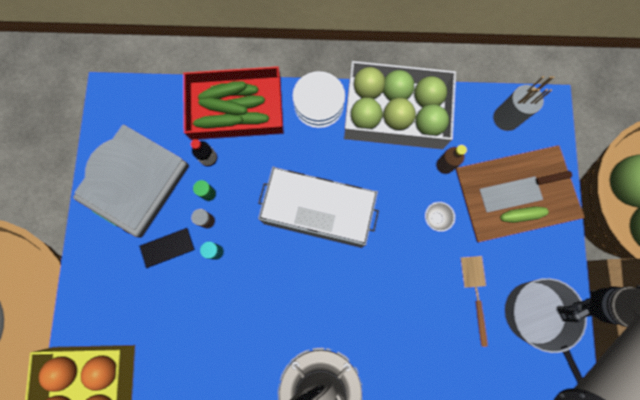

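View pics/side0.png

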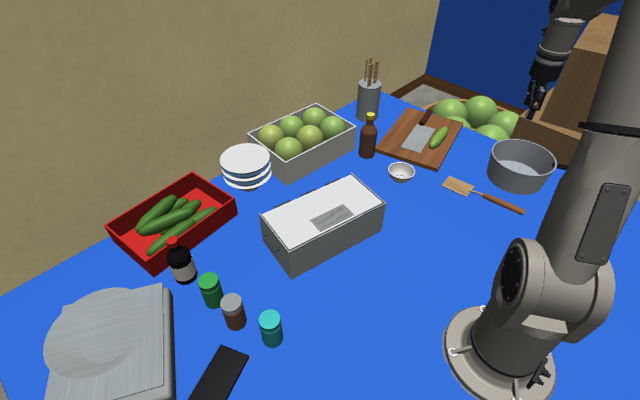

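Top view: box lid with patch at (315,217), lid corners about (273,170), (377,186), (366,243), (262,213). The jar with the steel cap is at (201,218), between green (201,188) and turquoise (210,250) look-alikes. The bowl is at (440,216). The side view agrees: jar cap at (232,303).

```bash
python3 - <<'E'
from h import *
for n in('top','side'):
    c=dict(np.load(f'pics/{n}0.png.npz')); im=c['pixels']; hsv=cv2.cvtColor(im,cv2.COLOR_RGB2HSV)
    m=((hsv[...,1]<60)&(hsv[...,2]>185)).astype(np.uint8)
    k,l,s,ce=cv2.connectedComponentsWithStats(cv2.morphologyEx(m,cv2.MORPH_CLOSE,np.ones((5,5))))
    i=l[196,308] if n=='top' else l[207,300]
    cs,_=cv2.findContours((l==i).astype(np.uint8),cv2.RETR_EXTERNAL,cv2.CHAIN_APPROX_NONE)
    P=np.array([atz(c,u,v,0.115)[:2] for u,v in cs[0][:,0]],np.float32)*1000
    print(n,'lid',s[i],cv2.minAreaRect(P))
    # patch
    for nm,(u0,u1,v0,v1) in dict(jar=(188,214,206,232) if n=='top' else (218,246,290,332)).items():
        sub=hsv[v0:v1,u0:u1]; mm=((sub[...,1]<70)).astype(np.uint8)
        k,l2,s2,c2=cv2.connectedComponentsWithStats(mm); 
        for j in range(1,k):
            if s2[j,4]>30:
                u,v=c2[j]+[u0,v0]; print(nm,s2[j],u,v,'capz.092',atz(c,u,v,.092).round(4),np.linalg.norm(atz(c,u-s2[j,2]/2,v,.092)-atz(c,u+s2[j,2]/2,v,.092)))
a=[cv2.resize(cv2.imread('pics/top0.png')[150:260,180:390],None,fx=3.6,fy=3.6,interpolation=cv2.INTER_CUBIC)][0]
cv2.imwrite('pics/z0.png',a)
E
```

```text
top lid [ 262  169  113   72 5227] ((528.7059936523438, 20.376266479492188), (297.50567626953125, 147.23101806640625), 77.99150848388672)
jar [  4   3  21  18 238] 200.7689075630252 217.28991596638656 capz.092 [0.4842 0.3576 0.092 ] 0.06053523578151554
side lid [ 262  175  120   74 3649] ((520.7899169921875, 26.21990966796875), (301.20916748046875, 149.81336975097656), 78.01258850097656)
jar [  2   3  22  22 382] 230.60732984293193 303.4738219895288 capz.092 [0.4779 0.3663 0.092 ] 0.048813844817389276
```

View pics/z0.png

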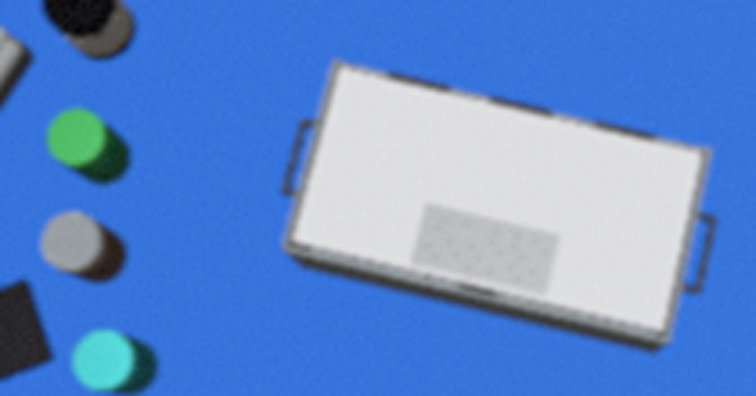

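Emit:
jog_arm(
  rows=[
    {"fingers":0,"x":32,"y":-36},
    {"x":32,"y":-36},
    {"x":32,"y":-36},
    {"x":32,"y":-36},
    {"x":32,"y":-36},
    {"x":32,"y":-36},
    {"x":32,"y":-36},
    {"x":32,"y":-36},
  ],
)

```text
invalid input
```

Emit:
jog_arm(
  rows=[
    {"x":32,"y":-36},
    {"x":32,"y":-36},
    {"x":32,"y":-36},
    {"x":32,"y":-36},
    {"az":8.5},
    {"az":8.5},
    {"az":8.5},
    {"az":8.5},
  ],
)

```text
invalid input
```

```bash
cat >> h.py <<'E'
from scipy.spatial.transform import Rotation as Ro
def R():
    w,x,y,z=bot.get_obs()['tool_rot']; return Ro.from_quat([x,y,z,w])
def st():
    o=bot.get_obs(); r=R().as_matrix(); print('t',round(o['t'],2),'p',np.round(o['eef_pos']*1000,1),'yaw',round(np.degrees(np.arctan2(r[1,0],r[0,0])),1),'zax',r[:,2].round(3),'F',o['contact_force'].round(2),'grip',round(o['gripper_width'],3),round(float(o['grasp_force']),1))
def go(p,yaw=None):
    st(); o=bot.get_obs(); r=R().as_matrix(); print('shift tool mm',((np.array(p)-o['eef_pos']*1000)@r).round(1), end=' ')
    if yaw is not None: 
        t=Ro.from_matrix(r).inv()*(Ro.from_euler('z',yaw,degrees=True)*Ro.from_quat([1,0,0,0])); print('turn',np.degrees(t.as_rotvec()).round(1),'after-turn shift',((np.array(p)-o['eef_pos']*1000)@(Ro.from_euler('z',yaw,degrees=True)*Ro.from_quat([1,0,0,0])).as_matrix()).round(1))
    else: print()
def tub(p,O,yaw):  # tub mm -> world mm
    return Ro.from_euler('z',yaw,degrees=True).apply(p)+np.array(O)
E
python3 - <<'E'
from h import *
go([478,33,160],-12)
p=bot.get_obs()['eef_pos']
ims=[]
for n in('top','side'):
    c=snap(n,n+'1.png'); u,v=proj(c,p); print(n,u,v)
    im=cv2.imread(f'pics/{n}1.png'); u,v=int(u),int(v); 
    ims.append(cv2.resize(im[v-50:v+50,u-65:u+65],None,fx=3,fy=3,interpolation=cv2.INTER_CUBIC))
cv2.imwrite('pics/z1.png',np.hstack(ims))
E
```

```text
t 0.1 p [ 280.4 -613.4  230.4] yaw 24.6 zax [-0.001  0.001 -1.   ] F [0.31 0.74 0.01] grip 0.993 0.0
shift tool mm [ 448.5 -505.6   71.2] turn [-0.1  0.  36.6] after-turn shift [  58.9 -673.4   70.4]
top 571.7028217964041 302.0988966857728
side 525.1072986156751 115.01743596263515
```

View pics/z1.png

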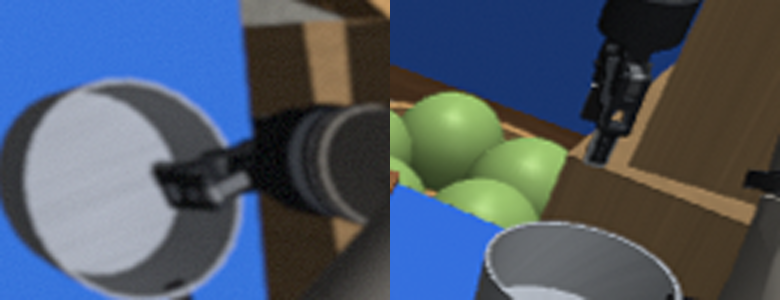

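The jog was refused, probably because rows need every field. This picture still shows the start pose, with open fingertips near (165,178) in the top crop and (597,160) in the side crop.

Emit:
jog_arm(
  rows=[
    {"fingers":0,"x":32,"y":-36,"z":0,"ax":0,"ay":0,"az":0},
    {"fingers":0,"x":32,"y":-36,"z":0,"ax":0,"ay":0,"az":0},
    {"fingers":0,"x":32,"y":-36,"z":0,"ax":0,"ay":0,"az":0},
    {"fingers":0,"x":32,"y":-36,"z":0,"ax":0,"ay":0,"az":0},
    {"fingers":0,"x":32,"y":-36,"z":0,"ax":0,"ay":0,"az":0},
    {"fingers":0,"x":32,"y":-36,"z":0,"ax":0,"ay":0,"az":0},
    {"fingers":0,"x":32,"y":-36,"z":0,"ax":0,"ay":0,"az":0},
    {"fingers":0,"x":32,"y":-36,"z":0,"ax":0,"ay":0,"az":0},
  ],
  force=40,
)

```text
t: 1.0
eef_pos: [0.3939, -0.2437, 0.2314]
tool_rot: [0.0, 0.977, 0.213, 0.0]
contact_force: [0.2, 0.7, -0.4]
gripper_width: -0.002
grasp_force: 0.0
```

Emit:
jog_arm(
  rows=[
    {"fingers":0,"x":32,"y":-36,"z":0,"ax":0,"ay":0,"az":0},
    {"fingers":0,"x":32,"y":-36,"z":0,"ax":0,"ay":0,"az":0},
    {"fingers":0,"x":32,"y":-36,"z":0,"ax":0,"ay":0,"az":0},
    {"fingers":0,"x":32,"y":-36,"z":0,"ax":0,"ay":0,"az":0},
    {"fingers":0,"x":0,"y":0,"z":0,"ax":0,"ay":0,"az":8.5},
    {"fingers":0,"x":0,"y":0,"z":0,"ax":0,"ay":0,"az":8.5},
    {"fingers":0,"x":0,"y":0,"z":0,"ax":0,"ay":0,"az":8.5},
    {"fingers":0,"x":0,"y":0,"z":0,"ax":0,"ay":0,"az":8.5},
  ],
)

```text
t: 1.8
eef_pos: [0.4502, -0.0612, 0.2312]
tool_rot: [0.0, 0.996, -0.085, -0.0]
contact_force: [-0.1, 0.2, 0.2]
gripper_width: 0.001
grasp_force: 0.0
```

```bash
python3 - <<'E'
from h import *
go([478,33,160],-12)
p=bot.get_obs()['eef_pos']
ims=[]
for n in('top','side'):
    c=snap(n,n+'2.png'); u,v=proj(c,p); print(n,u,v)
    im=cv2.imread(f'pics/{n}2.png'); u,v=int(u),int(v); 
    ims.append(cv2.resize(im[v-50:v+50,u-65:u+65],None,fx=3,fy=3,interpolation=cv2.INTER_CUBIC))
cv2.imwrite('pics/z2.png',np.hstack(ims))
E
```

```text
t 1.8 p [450.2 -61.2 231.2] yaw -9.8 zax [-0. -0. -1.] F [-0.09  0.18  0.15] grip 0.001 0.0
shift tool mm [ 11.5 -97.6  71.2] turn [0.  0.  2.2] after-turn shift [  7.6 -98.   71.2]
top 348.7228227555901 227.23377547604548
side 367.5262186920565 172.6633194324967
```

View pics/z2.png

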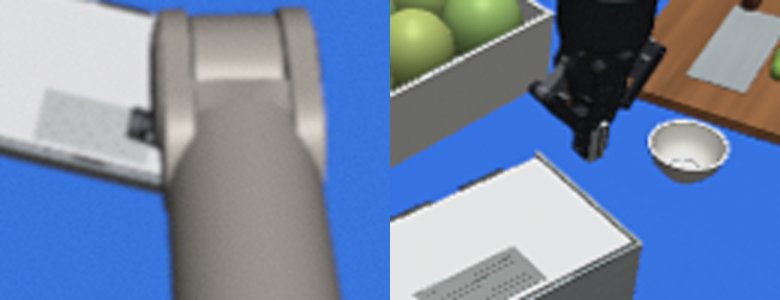

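Side crop: closed fingertips at about (592,153), against a prediction of (585,150), so the calibration holds to a few mm. The top crop has the arm hiding the tip. I take the tub origin as about (525,24) mm with yaw −12°.

Emit:
jog_arm(
  rows=[
    {"fingers":0,"x":4,"y":-33,"z":0,"ax":0,"ay":0,"az":2.2},
    {"fingers":0,"x":2,"y":-33,"z":0,"ax":0,"ay":0,"az":0},
    {"fingers":0,"x":2,"y":-33,"z":20,"ax":0,"ay":0,"az":0},
    {"fingers":0,"x":0,"y":0,"z":20,"ax":0,"ay":0,"az":0},
    {"fingers":0,"x":0,"y":0,"z":20,"ax":0,"ay":0,"az":0},
    {"fingers":0,"x":0,"y":0,"z":20,"ax":0,"ay":0,"az":0},
    {"fingers":0,"x":0,"y":0,"z":15,"ax":0,"ay":0,"az":0},
    {"fingers":0,"x":0,"y":0,"z":10,"ax":0,"ay":0,"az":0},
  ],
)

```text
t: 2.7
eef_pos: [0.4763, 0.0343, 0.1252]
tool_rot: [0.0, 0.995, -0.1, -0.001]
contact_force: [-0.3, 0.3, -0.1]
gripper_width: -0.003
grasp_force: 0.0
```

Emit:
jog_arm(
  rows=[
    {"fingers":0,"x":0,"y":0,"z":2,"ax":0,"ay":0,"az":0},
    {"fingers":0,"x":0,"y":0,"z":2,"ax":0,"ay":0,"az":0},
    {"fingers":0,"x":0,"y":0,"z":2,"ax":0,"ay":0,"az":0},
    {"fingers":0,"x":0,"y":0,"z":1,"ax":0,"ay":0,"az":0},
    {"fingers":0,"x":0,"y":0,"z":1,"ax":0,"ay":0,"az":0},
    {"fingers":0,"x":0,"y":0,"z":1,"ax":0,"ay":0,"az":0},
    {"fingers":0,"x":0,"y":0,"z":1,"ax":0,"ay":0,"az":0},
    {"fingers":0,"x":0,"y":0,"z":0,"ax":0,"ay":0,"az":0},
  ],
)

```text
t: 3.5
eef_pos: [0.4768, 0.0344, 0.1163]
tool_rot: [0.0, 0.995, -0.101, -0.0]
contact_force: [-0.3, -0.5, -0.1]
gripper_width: -0.003
grasp_force: 0.0
```

Emit:
jog_arm(
  rows=[
    {"fingers":0,"x":0,"y":0,"z":0.5,"ax":0,"ay":0,"az":0},
    {"fingers":0,"x":0,"y":0,"z":0.5,"ax":0,"ay":0,"az":0},
    {"fingers":0,"x":0,"y":0,"z":0.5,"ax":0,"ay":0,"az":0},
    {"fingers":0,"x":0,"y":0,"z":0.5,"ax":0,"ay":0,"az":0},
    {"fingers":0,"x":0,"y":0,"z":0.5,"ax":0,"ay":0,"az":0},
    {"fingers":0,"x":0,"y":0,"z":0.5,"ax":0,"ay":0,"az":0},
    {"fingers":0,"x":0,"y":0,"z":0,"ax":0,"ay":0,"az":0},
    {"fingers":0,"x":0,"y":0,"z":0,"ax":0,"ay":0,"az":0},
  ],
)

```text
t: 4.3
eef_pos: [0.4769, 0.0344, 0.1133]
tool_rot: [-0.0, 0.995, -0.101, 0.0]
contact_force: [-1.2, 0.2, 0.8]
gripper_width: -0.004
grasp_force: 1.2
```

Emit:
jog_arm(
  rows=[
    {"fingers":0,"x":0,"y":0,"z":0.3,"ax":0,"ay":0,"az":0},
    {"fingers":0,"x":0,"y":0,"z":0.3,"ax":0,"ay":0,"az":0},
    {"fingers":0,"x":0,"y":0,"z":0.3,"ax":0,"ay":0,"az":0},
    {"fingers":0,"x":0,"y":0,"z":0.3,"ax":0,"ay":0,"az":0},
    {"fingers":0,"x":0,"y":0,"z":0.3,"ax":0,"ay":0,"az":0},
    {"fingers":0,"x":0,"y":0,"z":0,"ax":0,"ay":0,"az":0},
    {"fingers":0,"x":0,"y":0,"z":0,"ax":0,"ay":0,"az":0},
    {"fingers":0,"x":0,"y":0,"z":0,"ax":0,"ay":0,"az":0},
  ],
)

```text
t: 5.1
eef_pos: [0.4769, 0.0344, 0.1118]
tool_rot: [-0.0, 0.995, -0.101, 0.0]
contact_force: [-0.2, 0.3, 2.6]
gripper_width: 0.001
grasp_force: 1.3
```

Emit:
jog_arm(
  rows=[
    {"fingers":0,"x":0,"y":0,"z":0.2,"ax":0,"ay":0,"az":0},
    {"fingers":0,"x":0,"y":0,"z":0.2,"ax":0,"ay":0,"az":0},
    {"fingers":0,"x":0,"y":0,"z":0.2,"ax":0,"ay":0,"az":0},
    {"fingers":0,"x":0,"y":0,"z":0.2,"ax":0,"ay":0,"az":0},
    {"fingers":0,"x":0,"y":0,"z":0.2,"ax":0,"ay":0,"az":0},
    {"fingers":0,"x":0,"y":0,"z":0,"ax":0,"ay":0,"az":0},
    {"fingers":0,"x":0,"y":0,"z":0,"ax":0,"ay":0,"az":0},
    {"fingers":0,"x":0,"y":0,"z":0,"ax":0,"ay":0,"az":0},
  ],
)

```text
t: 5.9
eef_pos: [0.4769, 0.0344, 0.1108]
tool_rot: [-0.0, 0.995, -0.101, 0.0]
contact_force: [-1.0, 0.7, 3.1]
gripper_width: -0.0
grasp_force: 1.3
```

Emit:
jog_arm(
  rows=[
    {"fingers":0,"x":0,"y":0,"z":0.2,"ax":0,"ay":0,"az":0},
    {"fingers":0,"x":0,"y":0,"z":0.2,"ax":0,"ay":0,"az":0},
    {"fingers":0,"x":0,"y":0,"z":0.2,"ax":0,"ay":0,"az":0},
    {"fingers":0,"x":0,"y":0,"z":0.2,"ax":0,"ay":0,"az":0},
    {"fingers":0,"x":0,"y":0,"z":0.2,"ax":0,"ay":0,"az":0},
    {"fingers":0,"x":0,"y":0,"z":0,"ax":0,"ay":0,"az":0},
    {"fingers":0,"x":0,"y":0,"z":0,"ax":0,"ay":0,"az":0},
    {"fingers":0,"x":0,"y":0,"z":0,"ax":0,"ay":0,"az":0},
  ],
)

```text
t: 6.7
eef_pos: [0.4769, 0.0344, 0.1098]
tool_rot: [-0.0, 0.995, -0.101, 0.0]
contact_force: [-0.2, 1.4, 2.8]
gripper_width: 0.001
grasp_force: 1.3
```

Emit:
jog_arm(
  rows=[
    {"fingers":0,"x":0,"y":0,"z":0.2,"ax":0,"ay":0,"az":0},
    {"fingers":0,"x":0,"y":0,"z":0.2,"ax":0,"ay":0,"az":0},
    {"fingers":0,"x":0,"y":0,"z":0.2,"ax":0,"ay":0,"az":0},
    {"fingers":0,"x":0,"y":0,"z":0.2,"ax":0,"ay":0,"az":0},
    {"fingers":0,"x":0,"y":0,"z":0.2,"ax":0,"ay":0,"az":0},
    {"fingers":0,"x":0,"y":0,"z":0,"ax":0,"ay":0,"az":0},
    {"fingers":0,"x":0,"y":0,"z":0,"ax":0,"ay":0,"az":0},
    {"fingers":0,"x":0,"y":0,"z":0,"ax":0,"ay":0,"az":0},
  ],
)

```text
t: 7.5
eef_pos: [0.4769, 0.0344, 0.1088]
tool_rot: [-0.0, 0.995, -0.101, 0.0]
contact_force: [0.8, 0.3, 2.6]
gripper_width: -0.003
grasp_force: 1.4
```

Emit:
jog_arm(
  rows=[
    {"fingers":0,"x":0,"y":0,"z":0.2,"ax":0,"ay":0,"az":0},
    {"fingers":0,"x":0,"y":0,"z":0.2,"ax":0,"ay":0,"az":0},
    {"fingers":0,"x":0,"y":0,"z":0.2,"ax":0,"ay":0,"az":0},
    {"fingers":0,"x":0,"y":0,"z":0.2,"ax":0,"ay":0,"az":0},
    {"fingers":0,"x":0,"y":0,"z":0.2,"ax":0,"ay":0,"az":0},
    {"fingers":0,"x":0,"y":0,"z":0,"ax":0,"ay":0,"az":0},
    {"fingers":0,"x":0,"y":0,"z":0,"ax":0,"ay":0,"az":0},
    {"fingers":0,"x":0,"y":0,"z":0,"ax":0,"ay":0,"az":0},
  ],
)

```text
t: 8.3
eef_pos: [0.4769, 0.0344, 0.1078]
tool_rot: [-0.0, 0.995, -0.101, 0.0]
contact_force: [0.7, 0.4, 3.4]
gripper_width: 0.003
grasp_force: 1.4
```

Emit:
jog_arm(
  rows=[
    {"fingers":0,"x":0,"y":0,"z":0.2,"ax":0,"ay":0,"az":0},
    {"fingers":0,"x":0,"y":0,"z":0.2,"ax":0,"ay":0,"az":0},
    {"fingers":0,"x":0,"y":0,"z":0.2,"ax":0,"ay":0,"az":0},
    {"fingers":0,"x":0,"y":0,"z":0.2,"ax":0,"ay":0,"az":0},
    {"fingers":0,"x":0,"y":0,"z":0.2,"ax":0,"ay":0,"az":0},
    {"fingers":0,"x":0,"y":0,"z":0,"ax":0,"ay":0,"az":0},
    {"fingers":0,"x":0,"y":0,"z":0,"ax":0,"ay":0,"az":0},
    {"fingers":0,"x":0,"y":0,"z":0,"ax":0,"ay":0,"az":0},
  ],
)

```text
t: 9.1
eef_pos: [0.477, 0.0344, 0.1068]
tool_rot: [-0.0, 0.995, -0.101, 0.0]
contact_force: [1.0, 0.6, 3.3]
gripper_width: 0.001
grasp_force: 1.4
```

Emit:
jog_arm(
  rows=[
    {"fingers":0,"x":0,"y":0,"z":0.2,"ax":0,"ay":0,"az":0},
    {"fingers":0,"x":0,"y":0,"z":0.2,"ax":0,"ay":0,"az":0},
    {"fingers":0,"x":0,"y":0,"z":0.2,"ax":0,"ay":0,"az":0},
    {"fingers":0,"x":0,"y":0,"z":0.2,"ax":0,"ay":0,"az":0},
    {"fingers":0,"x":0,"y":0,"z":0.2,"ax":0,"ay":0,"az":0},
    {"fingers":0,"x":0,"y":0,"z":0,"ax":0,"ay":0,"az":0},
    {"fingers":0,"x":0,"y":0,"z":0,"ax":0,"ay":0,"az":0},
    {"fingers":0,"x":0,"y":0,"z":0,"ax":0,"ay":0,"az":0},
  ],
)

```text
t: 9.9
eef_pos: [0.477, 0.0344, 0.1058]
tool_rot: [-0.0, 0.995, -0.101, 0.0]
contact_force: [0.9, -0.3, 3.0]
gripper_width: 0.001
grasp_force: 1.7
```

Emit:
jog_arm(
  rows=[
    {"fingers":0,"x":0,"y":0,"z":0.2,"ax":0,"ay":0,"az":0},
    {"fingers":0,"x":0,"y":0,"z":0.2,"ax":0,"ay":0,"az":0},
    {"fingers":0,"x":0,"y":0,"z":0.2,"ax":0,"ay":0,"az":0},
    {"fingers":0,"x":0,"y":0,"z":0.2,"ax":0,"ay":0,"az":0},
    {"fingers":0,"x":0,"y":0,"z":0.2,"ax":0,"ay":0,"az":0},
    {"fingers":0,"x":0,"y":0,"z":0,"ax":0,"ay":0,"az":0},
    {"fingers":0,"x":0,"y":0,"z":0,"ax":0,"ay":0,"az":0},
    {"fingers":0,"x":0,"y":0,"z":0,"ax":0,"ay":0,"az":0},
  ],
)

```text
t: 10.7
eef_pos: [0.4771, 0.0344, 0.1052]
tool_rot: [0.0, 0.995, -0.101, 0.0]
contact_force: [0.4, 0.1, 8.9]
gripper_width: 0.002
grasp_force: 4.1
```

The stop was felt at z = 105.2 mm with 8.9 N. Next I lift away and head towards the jar.

Emit:
jog_arm(
  rows=[
    {"fingers":0,"x":0,"y":0,"z":-15,"ax":0,"ay":0,"az":0},
    {"fingers":0,"x":0,"y":0,"z":-45,"ax":0,"ay":0,"az":0},
    {"fingers":0,"x":-10,"y":0,"z":-45,"ax":0,"ay":0,"az":0},
    {"fingers":0,"x":-10,"y":0,"z":-45,"ax":0,"ay":0,"az":0},
    {"fingers":0,"x":-10,"y":-40,"z":0,"ax":0,"ay":0,"az":0},
    {"fingers":75,"x":0,"y":-45,"z":0,"ax":0,"ay":0,"az":0},
    {"fingers":75,"x":0,"y":-45,"z":0,"ax":0,"ay":0,"az":0},
    {"fingers":75,"x":0,"y":-45,"z":0,"ax":0,"ay":0,"az":0},
  ],
)

```text
t: 11.5
eef_pos: [0.4821, 0.2128, 0.2542]
tool_rot: [0.001, 0.995, -0.102, -0.001]
contact_force: [1.3, 0.1, -0.0]
gripper_width: 0.505
grasp_force: 0.0
```

```bash
python3 - <<'E'
from h import *
go([482,361,220],-5)
E
```

```text
t 11.5 p [482.1 212.8 254.2] yaw -11.7 zax [-0.001 -0.001 -1.   ] F [ 1.26  0.06 -0.  ] grip 0.505 0.0
shift tool mm [ -30.  -145.1   34.1] turn [ 0.1  0.1 -6.7] after-turn shift [ -13.  -147.6   34.2]
```

Emit:
jog_arm(
  rows=[
    {"fingers":75,"x":-8,"y":-37,"z":0,"ax":0,"ay":0,"az":0},
    {"fingers":75,"x":-8,"y":-36,"z":0,"ax":0,"ay":0,"az":0},
    {"fingers":75,"x":-7,"y":-36,"z":0,"ax":0,"ay":0,"az":0},
    {"fingers":75,"x":-7,"y":-36,"z":20,"ax":0,"ay":0,"az":0},
    {"fingers":75,"x":0,"y":0,"z":30,"ax":0,"ay":0,"az":0},
    {"fingers":75,"x":0,"y":0,"z":30,"ax":0,"ay":0,"az":0},
    {"fingers":75,"x":0,"y":0,"z":14,"ax":0,"ay":0,"az":0},
    {"fingers":75,"x":0,"y":0,"z":0,"ax":0,"ay":0,"az":0},
  ],
)

```text
t: 12.3
eef_pos: [0.4812, 0.3583, 0.1582]
tool_rot: [0.002, 0.995, -0.101, -0.002]
contact_force: [-0.7, -0.8, -0.0]
gripper_width: 0.877
grasp_force: 0.0
```

```bash
python3 - <<'E'
from h import *
go([482,361,56])
p=bot.get_obs()['eef_pos']
ims=[]
for n,(a,b,d,e) in dict(top=(150,380,130,270),side=(190,390,140,350)).items():
    c=snap(n,n+'3.png'); print(n,proj(c,p),[proj(c,p*[1,1,0]+[0,0,z]) for z in(.092,)])
    im=cv2.imread(f'pics/{n}3.png')[d:e,a:b]; 
    ims.append(cv2.resize(im,None,fx=390/(b-a),fy=390/(b-a),interpolation=cv2.INTER_CUBIC))
h=max(i.shape[0] for i in ims); cv2.imwrite('pics/z3.png',np.hstack([cv2.copyMakeBorder(i,0,h-i.shape[0],0,0,0) for i in ims]))
E
```

```text
t 12.3 p [481.2 358.3 158.2] yaw -11.6 zax [-0.004 -0.004 -1.   ] F [-0.72 -0.77 -0.02] grip 0.877 0.0
shift tool mm [  0.6  -3.3 102.2] 
top (np.float64(193.64821414704608), np.float64(214.87527985895352)) [(np.float64(200.4428435532829), np.float64(218.30746739986455))]
side (np.float64(227.766774771539), np.float64(283.4686322879525)) [(np.float64(232.6404681072608), np.float64(300.27672248419617))]
```

View pics/z3.png

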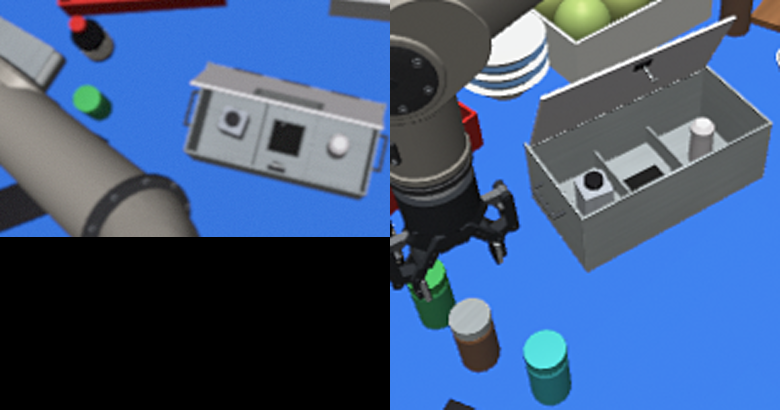

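Lid is open. Tin is in the left place and shaker in the right, so the empty place with the mat is the middle one. In the side crop the jar cap at (471,317) sits under the fingers, at about (482,361) mm.

Emit:
jog_arm(
  rows=[
    {"fingers":75,"x":1,"y":-3,"z":15,"ax":0,"ay":0,"az":0},
    {"fingers":75,"x":0,"y":0,"z":15,"ax":0,"ay":0,"az":0},
    {"fingers":75,"x":0,"y":0,"z":15,"ax":0,"ay":0,"az":0},
    {"fingers":75,"x":0,"y":0,"z":15,"ax":0,"ay":0,"az":0},
    {"fingers":75,"x":0,"y":0,"z":15,"ax":0,"ay":0,"az":0},
    {"fingers":75,"x":0,"y":0,"z":15,"ax":0,"ay":0,"az":0},
    {"fingers":75,"x":0,"y":0,"z":15,"ax":0,"ay":0,"az":0},
    {"fingers":75,"x":0,"y":0,"z":2,"ax":0,"ay":0,"az":0},
  ],
  force=30,
)

```text
t: 13.2
eef_pos: [0.4831, 0.3616, 0.0513]
tool_rot: [0.001, 0.995, -0.101, -0.001]
contact_force: [-0.0, -1.0, -0.2]
gripper_width: 0.881
grasp_force: 0.0
```

Emit:
jog_arm(
  rows=[
    {"fingers":60,"x":0,"y":0,"z":0,"ax":0,"ay":0,"az":0},
    {"fingers":54,"x":0,"y":0,"z":0,"ax":0,"ay":0,"az":0},
    {"fingers":50,"x":0,"y":0,"z":0,"ax":0,"ay":0,"az":0},
    {"fingers":46,"x":0,"y":0,"z":0,"ax":0,"ay":0,"az":0},
    {"fingers":40,"x":0,"y":0,"z":0,"ax":0,"ay":0,"az":0},
    {"fingers":40,"x":0,"y":0,"z":0,"ax":0,"ay":0,"az":0},
    {"fingers":40,"x":0,"y":0,"z":0,"ax":0,"ay":0,"az":0},
    {"fingers":40,"x":0,"y":0,"z":0,"ax":0,"ay":0,"az":0},
  ],
  force=30,
)

```text
t: 14.0
eef_pos: [0.4848, 0.3632, 0.0547]
tool_rot: [-0.001, 0.995, -0.101, 0.001]
contact_force: [0.2, -0.9, 6.1]
gripper_width: 0.55
grasp_force: 31.3
```

```bash
python3 - <<'E'
from h import *
st()
E
```

```text
t 14.0 p [484.8 363.2  54.7] yaw -11.6 zax [ 0.001  0.001 -1.   ] F [ 0.18 -0.87  6.07] grip 0.55 31.3
```

Emit:
jog_arm(
  rows=[
    {"fingers":40,"x":0,"y":0,"z":-5,"ax":0,"ay":0,"az":0},
    {"fingers":40,"x":0,"y":0,"z":-10,"ax":0,"ay":0,"az":0},
    {"fingers":40,"x":0,"y":0,"z":-20,"ax":0,"ay":0,"az":0},
    {"fingers":40,"x":0,"y":0,"z":-30,"ax":0,"ay":0,"az":0},
    {"fingers":40,"x":0,"y":0,"z":-30,"ax":0,"ay":0,"az":0},
    {"fingers":40,"x":0,"y":0,"z":-30,"ax":0,"ay":0,"az":0},
    {"fingers":40,"x":0,"y":0,"z":-25,"ax":0,"ay":0,"az":0},
    {"fingers":40,"x":0,"y":0,"z":0,"ax":0,"ay":0,"az":0},
  ],
)

```text
t: 14.8
eef_pos: [0.4856, 0.3642, 0.208]
tool_rot: [-0.002, 0.995, -0.101, 0.002]
contact_force: [0.3, 1.4, -2.3]
gripper_width: 0.555
grasp_force: 31.5
```

```bash
python3 - <<'E'
from h import *
c=dict(np.load('pics/top3.png.npz')); im=c['pixels'].astype(int)
sub=im[195:228,300:340]; m=(sub.max(2)<60).astype(np.uint8)
k,l,s,ce=cv2.connectedComponentsWithStats(m)
for j in range(1,k):
    if s[j,4]>60: u,v=ce[j]+[300,195]; print('mat',s[j],u,v,atz(c,u,v,.006)*1000)
# shaker top, tin cap
print('shaker',atz(c,338/1.696+150,143/1.696+130,.085)*1000,'tin',atz(c,233/1.696+150,119/1.696+130,.081)*1000)
# rim corners front-left, front-right
print('fl',atz(c,188/1.696+150,155/1.696+130,.116)*1000,'fr',atz(c,366/1.696+150,195/1.696+130,.116)*1000)
print('model fl,fr',tub([-80,156,116],[525,24,0],-12),tub([-80,-156,116],[525,24,0],-12))
go(tub([6,0,205],[525,24,0],-12),-12)
E
```

```text
mat [  9   7  20  20 279] 318.3189964157706 211.1290322580645 [525.37960535  20.52134076   6.        ]
shaker [505.93090848 -70.83437225  85.        ] tin [543.3938386  111.15467196  81.        ]
fl [473.96674892 180.21311447 116.        ] fr [ 415.91916654 -116.46580351  116.        ]
model fl,fr [479.18241571 193.22396098 116.        ] [ 414.31396817 -111.95809045  116.        ]
t 14.8 p [485.6 364.2 208. ] yaw -11.6 zax [ 0.005  0.004 -1.   ] F [ 0.28  1.39 -2.32] grip 0.555 31.5
shift tool mm [113.2 325.3   1.8] turn [-0.3 -0.2  0.4] after-turn shift [115.3 324.6   3. ]
```

Emit:
jog_arm(
  rows=[
    {"fingers":40,"x":14,"y":25,"z":0,"ax":0,"ay":0,"az":0},
    {"fingers":40,"x":14,"y":43,"z":0,"ax":0,"ay":0,"az":0},
    {"fingers":40,"x":14,"y":45,"z":0,"ax":0,"ay":0,"az":0},
    {"fingers":40,"x":14,"y":46,"z":0,"ax":0,"ay":0,"az":0},
    {"fingers":40,"x":14,"y":46,"z":0,"ax":0,"ay":0,"az":0},
    {"fingers":40,"x":14,"y":46,"z":0,"ax":0,"ay":0,"az":0},
    {"fingers":40,"x":14,"y":45,"z":0,"ax":0,"ay":0,"az":0},
    {"fingers":40,"x":14,"y":29,"z":0,"ax":0,"ay":0,"az":0},
  ],
)

```text
t: 15.6
eef_pos: [0.5269, 0.0172, 0.2025]
tool_rot: [0.001, 0.995, -0.103, -0.001]
contact_force: [1.1, -0.0, -1.8]
gripper_width: 0.55
grasp_force: 31.7
```

```bash
python3 - <<'E'
from h import *
go([528,22,62],-12)
ims=[]
for n,(a,b,d,e) in dict(top=(230,400,130,260),side=(240,400,100,290)).items():
    c=snap(n,n+'4.png'); im=cv2.imread(f'pics/{n}4.png')[d:e,a:b]; 
    ims.append(cv2.resize(im,None,fx=390/(b-a),fy=390/(b-a),interpolation=cv2.INTER_CUBIC))
h=max(i.shape[0] for i in ims); cv2.imwrite('pics/z4.png',np.hstack([cv2.copyMakeBorder(i,0,h-i.shape[0],0,0,0) for i in ims]))
E
```

```text
t 15.6 p [526.9  17.2 202.5] yaw -11.8 zax [-0.003 -0.002 -1.   ] F [ 1.1  -0.03 -1.82] grip 0.55 31.7
shift tool mm [  0.4  -5.3 140.5] turn [0.1 0.1 0.2] after-turn shift [ 1.000e-01 -4.900e+00  1.405e+02]
```

View pics/z4.png

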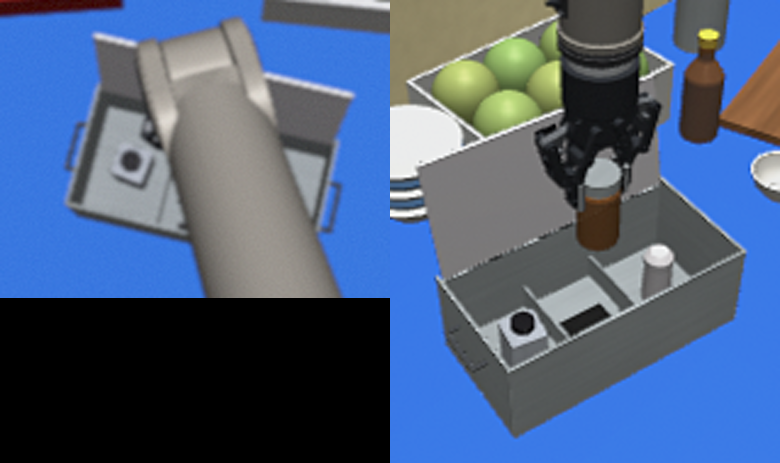

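The jar is held upright over the box's middle place, with the lid leaning back clear. In the side crop the jar is at (598,205) and the mat at (585,320).

Emit:
jog_arm(
  rows=[
    {"fingers":40,"x":0,"y":-5,"z":10,"ax":0,"ay":0,"az":0},
    {"fingers":40,"x":0,"y":0,"z":25,"ax":0,"ay":0,"az":0},
    {"fingers":40,"x":0,"y":0,"z":30,"ax":0,"ay":0,"az":0},
    {"fingers":40,"x":0,"y":0,"z":30,"ax":0,"ay":0,"az":0},
    {"fingers":40,"x":0,"y":0,"z":20,"ax":0,"ay":0,"az":0},
    {"fingers":40,"x":0,"y":0,"z":10,"ax":0,"ay":0,"az":0},
    {"fingers":40,"x":0,"y":0,"z":5,"ax":0,"ay":0,"az":0},
    {"fingers":40,"x":0,"y":0,"z":0,"ax":0,"ay":0,"az":0},
  ],
)

```text
t: 16.5
eef_pos: [0.5292, 0.0276, 0.0735]
tool_rot: [-0.0, 0.995, -0.101, -0.0]
contact_force: [1.2, 0.0, -1.3]
gripper_width: 0.552
grasp_force: 31.7
```

Emit:
jog_arm(
  rows=[
    {"fingers":40,"x":0,"y":0,"z":1,"ax":0,"ay":0,"az":0},
    {"fingers":40,"x":0,"y":0,"z":1,"ax":0,"ay":0,"az":0},
    {"fingers":40,"x":0,"y":0,"z":1,"ax":0,"ay":0,"az":0},
    {"fingers":40,"x":0,"y":0,"z":0.5,"ax":0,"ay":0,"az":0},
    {"fingers":40,"x":0,"y":0,"z":0.5,"ax":0,"ay":0,"az":0},
    {"fingers":40,"x":0,"y":0,"z":0,"ax":0,"ay":0,"az":0},
    {"fingers":40,"x":0,"y":0,"z":0,"ax":0,"ay":0,"az":0},
    {"fingers":40,"x":0,"y":0,"z":0,"ax":0,"ay":0,"az":0},
  ],
)

```text
t: 17.3
eef_pos: [0.5294, 0.0266, 0.0698]
tool_rot: [0.0, 0.995, -0.101, 0.0]
contact_force: [-0.1, -0.4, -2.0]
gripper_width: 0.553
grasp_force: 31.7
```

Emit:
jog_arm(
  rows=[
    {"fingers":40,"x":0,"y":3,"z":1,"ax":0,"ay":0,"az":0},
    {"fingers":40,"x":0,"y":0,"z":1,"ax":0,"ay":0,"az":0},
    {"fingers":40,"x":0,"y":0,"z":1,"ax":0,"ay":0,"az":0},
    {"fingers":40,"x":0,"y":0,"z":1,"ax":0,"ay":0,"az":0},
    {"fingers":40,"x":0,"y":0,"z":1,"ax":0,"ay":0,"az":0},
    {"fingers":40,"x":0,"y":0,"z":0.5,"ax":0,"ay":0,"az":0},
    {"fingers":40,"x":0,"y":0,"z":0,"ax":0,"ay":0,"az":0},
    {"fingers":40,"x":0,"y":0,"z":0,"ax":0,"ay":0,"az":0},
  ],
)

```text
t: 18.1
eef_pos: [0.5288, 0.0237, 0.0643]
tool_rot: [-0.0, 0.995, -0.101, 0.0]
contact_force: [0.3, 0.3, -1.8]
gripper_width: 0.556
grasp_force: 31.7
```

Emit:
jog_arm(
  rows=[
    {"fingers":40,"x":0,"y":0,"z":0.3,"ax":0,"ay":0,"az":0},
    {"fingers":40,"x":0,"y":0,"z":0.3,"ax":0,"ay":0,"az":0},
    {"fingers":40,"x":0,"y":0,"z":0.3,"ax":0,"ay":0,"az":0},
    {"fingers":40,"x":0,"y":0,"z":0.3,"ax":0,"ay":0,"az":0},
    {"fingers":40,"x":0,"y":0,"z":0.3,"ax":0,"ay":0,"az":0},
    {"fingers":40,"x":0,"y":0,"z":0,"ax":0,"ay":0,"az":0},
    {"fingers":40,"x":0,"y":0,"z":0,"ax":0,"ay":0,"az":0},
    {"fingers":40,"x":0,"y":0,"z":0,"ax":0,"ay":0,"az":0},
  ],
)

```text
t: 18.9
eef_pos: [0.5288, 0.0237, 0.0628]
tool_rot: [0.0, 0.995, -0.101, 0.0]
contact_force: [0.5, -0.3, -2.8]
gripper_width: 0.554
grasp_force: 31.7
```

Emit:
jog_arm(
  rows=[
    {"fingers":40,"x":0,"y":0,"z":0.3,"ax":0,"ay":0,"az":0},
    {"fingers":40,"x":0,"y":0,"z":0.3,"ax":0,"ay":0,"az":0},
    {"fingers":40,"x":0,"y":0,"z":0.3,"ax":0,"ay":0,"az":0},
    {"fingers":40,"x":0,"y":0,"z":0.3,"ax":0,"ay":0,"az":0},
    {"fingers":40,"x":0,"y":0,"z":0.3,"ax":0,"ay":0,"az":0},
    {"fingers":40,"x":0,"y":0,"z":0,"ax":0,"ay":0,"az":0},
    {"fingers":40,"x":0,"y":0,"z":0,"ax":0,"ay":0,"az":0},
    {"fingers":40,"x":0,"y":0,"z":0,"ax":0,"ay":0,"az":0},
  ],
)

```text
t: 19.7
eef_pos: [0.5288, 0.0237, 0.0613]
tool_rot: [-0.0, 0.995, -0.101, 0.0]
contact_force: [-0.3, 0.6, -1.5]
gripper_width: 0.554
grasp_force: 31.7
```

Emit:
jog_arm(
  rows=[
    {"fingers":40,"x":0,"y":0,"z":0.3,"ax":0,"ay":0,"az":0},
    {"fingers":40,"x":0,"y":0,"z":0.3,"ax":0,"ay":0,"az":0},
    {"fingers":40,"x":0,"y":0,"z":0.3,"ax":0,"ay":0,"az":0},
    {"fingers":40,"x":0,"y":0,"z":0,"ax":0,"ay":0,"az":0},
    {"fingers":40,"x":0,"y":0,"z":0,"ax":0,"ay":0,"az":0},
    {"fingers":40,"x":0,"y":0,"z":0,"ax":0,"ay":0,"az":0},
    {"fingers":40,"x":0,"y":0,"z":0,"ax":0,"ay":0,"az":0},
    {"fingers":40,"x":0,"y":0,"z":0,"ax":0,"ay":0,"az":0},
  ],
)

```text
t: 20.5
eef_pos: [0.5288, 0.0237, 0.0604]
tool_rot: [0.0, 0.995, -0.101, 0.0]
contact_force: [0.8, -0.6, -1.8]
gripper_width: 0.551
grasp_force: 31.7
```

Emit:
jog_arm(
  rows=[
    {"fingers":40,"x":0,"y":0,"z":0.3,"ax":0,"ay":0,"az":0},
    {"fingers":40,"x":0,"y":0,"z":0.3,"ax":0,"ay":0,"az":0},
    {"fingers":40,"x":0,"y":0,"z":0.3,"ax":0,"ay":0,"az":0},
    {"fingers":40,"x":0,"y":0,"z":0.3,"ax":0,"ay":0,"az":0},
    {"fingers":40,"x":0,"y":0,"z":0,"ax":0,"ay":0,"az":0},
    {"fingers":40,"x":0,"y":0,"z":0,"ax":0,"ay":0,"az":0},
    {"fingers":40,"x":0,"y":0,"z":0,"ax":0,"ay":0,"az":0},
    {"fingers":40,"x":0,"y":0,"z":0,"ax":0,"ay":0,"az":0},
  ],
)

```text
t: 21.3
eef_pos: [0.5289, 0.0237, 0.0597]
tool_rot: [0.0, 0.995, -0.101, 0.0]
contact_force: [-3.2, -0.1, 5.3]
gripper_width: 0.552
grasp_force: 32.4
```

Emit:
jog_arm(
  rows=[
    {"fingers":40,"x":0,"y":0,"z":0.2,"ax":0,"ay":0,"az":0},
    {"fingers":40,"x":0,"y":0,"z":0.2,"ax":0,"ay":0,"az":0},
    {"fingers":40,"x":0,"y":0,"z":0.2,"ax":0,"ay":0,"az":0},
    {"fingers":40,"x":0,"y":0,"z":0.2,"ax":0,"ay":0,"az":0},
    {"fingers":40,"x":0,"y":0,"z":0,"ax":0,"ay":0,"az":0},
    {"fingers":40,"x":0,"y":0,"z":0,"ax":0,"ay":0,"az":0},
    {"fingers":40,"x":0,"y":0,"z":0,"ax":0,"ay":0,"az":0},
    {"fingers":40,"x":0,"y":0,"z":0,"ax":0,"ay":0,"az":0},
  ],
)

```text
t: 22.1
eef_pos: [0.529, 0.0237, 0.0597]
tool_rot: [0.0, 0.995, -0.101, 0.0]
contact_force: [-4.9, -0.7, 12.4]
gripper_width: 0.554
grasp_force: 33.0
```

Emit:
jog_arm(
  rows=[
    {"fingers":46,"x":0,"y":0,"z":-0.5,"ax":0,"ay":0,"az":0},
    {"fingers":47,"x":0,"y":0,"z":-0.3,"ax":0,"ay":0,"az":0},
    {"fingers":49,"x":0,"y":0,"z":0,"ax":0,"ay":0,"az":0},
    {"fingers":51,"x":0,"y":0,"z":0,"ax":0,"ay":0,"az":0},
    {"fingers":54,"x":0,"y":0,"z":0,"ax":0,"ay":0,"az":0},
    {"fingers":58,"x":0,"y":0,"z":0,"ax":0,"ay":0,"az":0},
    {"fingers":62,"x":0,"y":0,"z":0,"ax":0,"ay":0,"az":0},
    {"fingers":62,"x":0,"y":0,"z":0,"ax":0,"ay":0,"az":0},
  ],
)

```text
t: 22.9
eef_pos: [0.5288, 0.0237, 0.0591]
tool_rot: [-0.0, 0.995, -0.101, -0.0]
contact_force: [0.9, -0.0, 0.2]
gripper_width: 0.725
grasp_force: 0.0
```

Emit:
jog_arm(
  rows=[
    {"fingers":62,"x":0,"y":0,"z":-5,"ax":0,"ay":0,"az":0},
    {"fingers":62,"x":0,"y":0,"z":-15,"ax":0,"ay":0,"az":0},
    {"fingers":62,"x":0,"y":0,"z":-25,"ax":0,"ay":0,"az":0},
    {"fingers":62,"x":0,"y":0,"z":-35,"ax":0,"ay":0,"az":0},
    {"fingers":62,"x":0,"y":0,"z":-40,"ax":0,"ay":0,"az":0},
    {"fingers":0,"x":0,"y":0,"z":-40,"ax":0,"ay":0,"az":0},
    {"fingers":0,"x":0,"y":0,"z":-40,"ax":0,"ay":0,"az":0},
    {"fingers":0,"x":0,"y":0,"z":-40,"ax":0,"ay":0,"az":0},
  ],
)

```text
t: 23.7
eef_pos: [0.5283, 0.0239, 0.3024]
tool_rot: [-0.0, 0.995, -0.101, 0.001]
contact_force: [1.0, -0.6, 0.4]
gripper_width: 0.219
grasp_force: 0.0
```

```bash
python3 - <<'E'
from h import *
O=[526,23,0]
go(tub([130,0,300],O,-12),-12)
ims=[]
for n,(a,b,d,e) in dict(top=(230,400,130,260),side=(240,400,100,290)).items():
    c=snap(n,n+'5.png'); im=cv2.imread(f'pics/{n}5.png')[d:e,a:b]; 
    ims.append(cv2.resize(im,None,fx=390/(b-a),fy=390/(b-a),interpolation=cv2.INTER_CUBIC))
    print(n,proj(c,tub([99,0,256],O,-12)/1000),proj(c,tub([99,150,256],O,-12)/1000),proj(c,tub([99,-150,256],O,-12)/1000))
h=max(i.shape[0] for i in ims); cv2.imwrite('pics/z5.png',np.hstack([cv2.copyMakeBorder(i,0,h-i.shape[0],0,0,0) for i in ims]))
E
```

```text
t 23.7 p [528.3  23.9 302.4] yaw -11.6 zax [ 0.001  0.    -1.   ] F [ 0.98 -0.61  0.38] grip 0.219 0.0
shift tool mm [127.9   2.3   2.6] turn [-0.  -0.1  0.4] after-turn shift [128.    1.4   2.4]
top (np.float64(325.59925206114116), np.float64(158.42097428170223)) (np.float64(269.1175545398288), np.float64(145.23170272547944)) (np.float64(382.77170487919454), np.float64(171.77154692460326))
side (np.float64(301.4010968314723), np.float64(146.83757787067535)) (np.float64(249.38435622013904), np.float64(166.82915906390625)) (np.float64(347.4038529100057), np.float64(129.15734988161108))
```

View pics/z5.png

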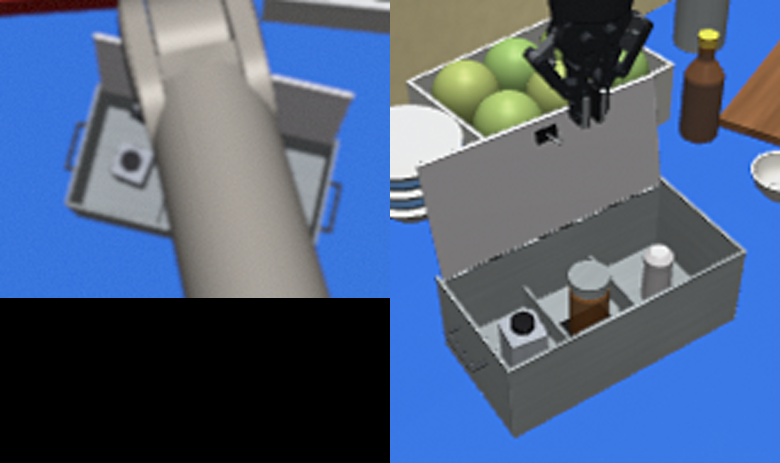

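The jar stands upright in the middle place and the lid's top edge matches the model to about 2 px. Next I go over and behind the lid.

Emit:
jog_arm(
  rows=[
    {"fingers":0,"x":32,"y":3,"z":0,"ax":0,"ay":0,"az":0},
    {"fingers":0,"x":32,"y":0,"z":0,"ax":0,"ay":0,"az":0},
    {"fingers":0,"x":32,"y":0,"z":0,"ax":0,"ay":0,"az":0},
    {"fingers":0,"x":32,"y":0,"z":0,"ax":0,"ay":0,"az":0},
    {"fingers":0,"x":0,"y":0,"z":0,"ax":0,"ay":0,"az":0},
    {"fingers":0,"x":0,"y":0,"z":20,"ax":0,"ay":0,"az":0},
    {"fingers":0,"x":0,"y":0,"z":20,"ax":0,"ay":0,"az":0},
    {"fingers":0,"x":0,"y":0,"z":22,"ax":0,"ay":0,"az":0},
  ],
)

```text
t: 24.6
eef_pos: [0.6529, -0.0047, 0.2374]
tool_rot: [-0.0, 0.995, -0.101, 0.0]
contact_force: [0.1, 0.1, 0.2]
gripper_width: -0.002
grasp_force: 0.0
```

```bash
python3 - <<'E'
from h import *
O=[526,21,0]; o=bot.get_obs(); st()
q=Ro.from_euler('z',12,degrees=True).apply(o['eef_pos']*1000-O); print('tub',q.round(1))
for th in (100,90,80,70,60,50,40,30,20,10,5,0):
    a=np.radians(th); print(th,(74-130*np.cos(a)+3*np.sin(a)+11).round(1),(112+130*np.sin(a)+3*np.cos(a)).round(1))
E
```

```text
t 24.6 p [652.9  -4.7 237.4] yaw -11.6 zax [ 0.001  0.    -1.   ] F [0.1  0.11 0.18] grip -0.002 0.0
tub [129.5   1.3 237.4]
100 110.5 239.5
90 88.0 242.0
80 65.4 240.5
70 43.4 235.2
60 22.6 226.1
50 3.7 213.5
40 -12.7 197.9
30 -26.1 179.6
20 -36.1 159.3
10 -42.5 137.5
5 -44.2 126.3
0 -45.0 115.0
```

Emit:
jog_arm(
  rows=[
    {"fingers":0,"x":-8,"y":0,"z":0,"ax":0,"ay":0,"az":0},
    {"fingers":0,"x":-8,"y":0,"z":0,"ax":0,"ay":0,"az":0},
    {"fingers":0,"x":-8,"y":0,"z":-1,"ax":0,"ay":0,"az":0},
    {"fingers":0,"x":-8,"y":0,"z":-1,"ax":0,"ay":0,"az":0},
    {"fingers":0,"x":-8,"y":0,"z":-1,"ax":0,"ay":0,"az":0},
    {"fingers":0,"x":-8,"y":0,"z":-1,"ax":0,"ay":0,"az":0},
    {"fingers":0,"x":-8,"y":0,"z":0,"ax":0,"ay":0,"az":0},
    {"fingers":0,"x":-8,"y":0,"z":0,"ax":0,"ay":0,"az":0},
  ],
)

```text
t: 25.4
eef_pos: [0.5904, 0.008, 0.2414]
tool_rot: [-0.0, 0.995, -0.101, 0.0]
contact_force: [2.4, -0.3, -0.5]
gripper_width: 0.002
grasp_force: 0.9
```

Emit:
jog_arm(
  rows=[
    {"fingers":0,"x":-8,"y":0,"z":1.5,"ax":0,"ay":0,"az":0},
    {"fingers":0,"x":-8,"y":0,"z":2,"ax":0,"ay":0,"az":0},
    {"fingers":0,"x":-7,"y":0,"z":2,"ax":0,"ay":0,"az":0},
    {"fingers":0,"x":-7,"y":0,"z":3,"ax":0,"ay":0,"az":0},
    {"fingers":0,"x":-7,"y":0,"z":3,"ax":0,"ay":0,"az":0},
    {"fingers":0,"x":-7,"y":0,"z":3,"ax":0,"ay":0,"az":0},
    {"fingers":0,"x":-6,"y":0,"z":4,"ax":0,"ay":0,"az":0},
    {"fingers":0,"x":-6,"y":0,"z":4,"ax":0,"ay":0,"az":0},
  ],
)

```text
t: 26.2
eef_pos: [0.5354, 0.0193, 0.2184]
tool_rot: [0.0, 0.995, -0.101, -0.0]
contact_force: [1.3, -0.0, 1.5]
gripper_width: 0.004
grasp_force: 0.9
```

```bash
python3 - <<'E'
from h import *
O=[526,21,0]; o=bot.get_obs(); st()
q=Ro.from_euler('z',12,degrees=True).apply(o['eef_pos']*1000-O); print('tub',q.round(1))
E
```

```text
t 26.2 p [535.4  19.3 218.4] yaw -11.6 zax [-0.  0. -1.] F [ 1.32 -0.02  1.51] grip 0.004 0.9
tub [  9.5   0.3 218.4]
```

Emit:
jog_arm(
  rows=[
    {"fingers":0,"x":-8,"y":0,"z":5,"ax":0,"ay":0,"az":0},
    {"fingers":0,"x":-7,"y":0,"z":6,"ax":0,"ay":0,"az":0},
    {"fingers":0,"x":-6,"y":0,"z":7,"ax":0,"ay":0,"az":0},
    {"fingers":0,"x":-6,"y":0,"z":7,"ax":0,"ay":0,"az":0},
    {"fingers":0,"x":-5,"y":0,"z":8,"ax":0,"ay":0,"az":0},
    {"fingers":0,"x":-5,"y":0,"z":8,"ax":0,"ay":0,"az":0},
    {"fingers":0,"x":-4,"y":0,"z":9,"ax":0,"ay":0,"az":0},
    {"fingers":0,"x":-4,"y":0,"z":9,"ax":0,"ay":0,"az":0},
  ],
)

```text
t: 27.0
eef_pos: [0.4914, 0.0283, 0.1589]
tool_rot: [0.0, 0.995, -0.101, -0.0]
contact_force: [-1.0, 0.0, 2.5]
gripper_width: 0.0
grasp_force: 1.4
```

Emit:
jog_arm(
  rows=[
    {"fingers":0,"x":-3,"y":0,"z":7,"ax":0,"ay":0,"az":0},
    {"fingers":0,"x":-2,"y":0,"z":7,"ax":0,"ay":0,"az":0},
    {"fingers":0,"x":-2,"y":0,"z":6,"ax":0,"ay":0,"az":0},
    {"fingers":0,"x":-1,"y":0,"z":6,"ax":0,"ay":0,"az":0},
    {"fingers":0,"x":-1,"y":0,"z":5,"ax":0,"ay":0,"az":0},
    {"fingers":0,"x":-1,"y":0,"z":4,"ax":0,"ay":0,"az":0},
    {"fingers":0,"x":0,"y":0,"z":3,"ax":0,"ay":0,"az":0},
    {"fingers":0,"x":0,"y":0,"z":0,"ax":0,"ay":0,"az":0},
  ],
)

```text
t: 27.8
eef_pos: [0.4821, 0.0302, 0.1214]
tool_rot: [0.0, 0.995, -0.101, -0.0]
contact_force: [1.5, -0.0, 2.1]
gripper_width: 0.0
grasp_force: 1.0
```

```bash
python3 - <<'E'
from h import *
O=[526,21,0]; o=bot.get_obs(); st()
q=Ro.from_euler('z',12,degrees=True).apply(o['eef_pos']*1000-O); print('tub',q.round(1))
E
```

```text
t 27.8 p [482.1  30.2 121.4] yaw -11.6 zax [-0.  0. -1.] F [ 1.55 -0.02  2.07] grip 0.0 1.0
tub [-4.490e+01 -1.000e-01  1.214e+02]
```

Emit:
jog_arm(
  rows=[
    {"fingers":0,"x":0,"y":0,"z":2,"ax":0,"ay":0,"az":0},
    {"fingers":0,"x":0,"y":0,"z":2,"ax":0,"ay":0,"az":0},
    {"fingers":0,"x":0,"y":0,"z":2,"ax":0,"ay":0,"az":0},
    {"fingers":0,"x":0,"y":0,"z":1,"ax":0,"ay":0,"az":0},
    {"fingers":0,"x":0,"y":0,"z":1,"ax":0,"ay":0,"az":0},
    {"fingers":0,"x":0,"y":0,"z":1,"ax":0,"ay":0,"az":0},
    {"fingers":0,"x":0,"y":0,"z":0,"ax":0,"ay":0,"az":0},
    {"fingers":0,"x":0,"y":0,"z":0,"ax":0,"ay":0,"az":0},
  ],
)

```text
t: 28.6
eef_pos: [0.4818, 0.0303, 0.1126]
tool_rot: [0.0, 0.995, -0.101, -0.0]
contact_force: [-1.2, 0.5, 3.3]
gripper_width: -0.0
grasp_force: 1.3
```

Emit:
jog_arm(
  rows=[
    {"fingers":0,"x":0,"y":0,"z":0.2,"ax":0,"ay":0,"az":0},
    {"fingers":0,"x":0,"y":0,"z":0.2,"ax":0,"ay":0,"az":0},
    {"fingers":0,"x":0,"y":0,"z":0.2,"ax":0,"ay":0,"az":0},
    {"fingers":0,"x":0,"y":0,"z":0.2,"ax":0,"ay":0,"az":0},
    {"fingers":0,"x":0,"y":0,"z":0.2,"ax":0,"ay":0,"az":0},
    {"fingers":0,"x":0,"y":0,"z":0,"ax":0,"ay":0,"az":0},
    {"fingers":0,"x":0,"y":0,"z":0,"ax":0,"ay":0,"az":0},
    {"fingers":0,"x":0,"y":0,"z":0,"ax":0,"ay":0,"az":0},
  ],
)

```text
t: 29.4
eef_pos: [0.4821, 0.0302, 0.1117]
tool_rot: [0.0, 0.995, -0.101, -0.0]
contact_force: [-3.3, 0.9, 1.7]
gripper_width: -0.003
grasp_force: 1.4
```

Emit:
jog_arm(
  rows=[
    {"fingers":0,"x":0,"y":0,"z":0.2,"ax":0,"ay":0,"az":0},
    {"fingers":0,"x":0,"y":0,"z":0.2,"ax":0,"ay":0,"az":0},
    {"fingers":0,"x":0,"y":0,"z":0.2,"ax":0,"ay":0,"az":0},
    {"fingers":0,"x":0,"y":0,"z":0.2,"ax":0,"ay":0,"az":0},
    {"fingers":0,"x":0,"y":0,"z":0.2,"ax":0,"ay":0,"az":0},
    {"fingers":0,"x":0,"y":0,"z":0,"ax":0,"ay":0,"az":0},
    {"fingers":0,"x":0,"y":0,"z":0,"ax":0,"ay":0,"az":0},
    {"fingers":0,"x":0,"y":0,"z":0,"ax":0,"ay":0,"az":0},
  ],
)

```text
t: 30.2
eef_pos: [0.4821, 0.0302, 0.1107]
tool_rot: [0.0, 0.995, -0.101, -0.0]
contact_force: [-2.3, 1.0, 2.5]
gripper_width: -0.001
grasp_force: 1.4
```

Emit:
jog_arm(
  rows=[
    {"fingers":0,"x":0,"y":0,"z":0.2,"ax":0,"ay":0,"az":0},
    {"fingers":0,"x":0,"y":0,"z":0.2,"ax":0,"ay":0,"az":0},
    {"fingers":0,"x":0,"y":0,"z":0.2,"ax":0,"ay":0,"az":0},
    {"fingers":0,"x":0,"y":0,"z":0.2,"ax":0,"ay":0,"az":0},
    {"fingers":0,"x":0,"y":0,"z":0.2,"ax":0,"ay":0,"az":0},
    {"fingers":0,"x":0,"y":0,"z":0,"ax":0,"ay":0,"az":0},
    {"fingers":0,"x":0,"y":0,"z":0,"ax":0,"ay":0,"az":0},
    {"fingers":0,"x":0,"y":0,"z":0,"ax":0,"ay":0,"az":0},
  ],
)

```text
t: 31.0
eef_pos: [0.4821, 0.0302, 0.1097]
tool_rot: [0.0, 0.995, -0.101, -0.0]
contact_force: [-2.1, 0.3, 2.4]
gripper_width: 0.001
grasp_force: 1.4
```

Emit:
jog_arm(
  rows=[
    {"fingers":0,"x":0,"y":0,"z":0.2,"ax":0,"ay":0,"az":0},
    {"fingers":0,"x":0,"y":0,"z":0.2,"ax":0,"ay":0,"az":0},
    {"fingers":0,"x":0,"y":0,"z":0.2,"ax":0,"ay":0,"az":0},
    {"fingers":0,"x":0,"y":0,"z":0.2,"ax":0,"ay":0,"az":0},
    {"fingers":0,"x":0,"y":0,"z":0.2,"ax":0,"ay":0,"az":0},
    {"fingers":0,"x":0,"y":0,"z":0,"ax":0,"ay":0,"az":0},
    {"fingers":0,"x":0,"y":0,"z":0,"ax":0,"ay":0,"az":0},
    {"fingers":0,"x":0,"y":0,"z":0,"ax":0,"ay":0,"az":0},
  ],
)

```text
t: 31.8
eef_pos: [0.4822, 0.0302, 0.1087]
tool_rot: [0.0, 0.995, -0.101, 0.0]
contact_force: [-2.4, -0.8, 2.6]
gripper_width: -0.004
grasp_force: 1.5
```

Emit:
jog_arm(
  rows=[
    {"fingers":0,"x":0,"y":0,"z":0.2,"ax":0,"ay":0,"az":0},
    {"fingers":0,"x":0,"y":0,"z":0.2,"ax":0,"ay":0,"az":0},
    {"fingers":0,"x":0,"y":0,"z":0.2,"ax":0,"ay":0,"az":0},
    {"fingers":0,"x":0,"y":0,"z":0.2,"ax":0,"ay":0,"az":0},
    {"fingers":0,"x":0,"y":0,"z":0.2,"ax":0,"ay":0,"az":0},
    {"fingers":0,"x":0,"y":0,"z":0,"ax":0,"ay":0,"az":0},
    {"fingers":0,"x":0,"y":0,"z":0,"ax":0,"ay":0,"az":0},
    {"fingers":0,"x":0,"y":0,"z":0,"ax":0,"ay":0,"az":0},
  ],
)

```text
t: 32.6
eef_pos: [0.4822, 0.0302, 0.1078]
tool_rot: [0.0, 0.995, -0.101, 0.0]
contact_force: [-2.4, -0.9, 4.7]
gripper_width: -0.001
grasp_force: 2.6
```

Emit:
jog_arm(
  rows=[
    {"fingers":0,"x":0,"y":0,"z":0.2,"ax":0,"ay":0,"az":0},
    {"fingers":0,"x":0,"y":0,"z":0.2,"ax":0,"ay":0,"az":0},
    {"fingers":0,"x":0,"y":0,"z":0,"ax":0,"ay":0,"az":0},
    {"fingers":0,"x":0,"y":0,"z":0,"ax":0,"ay":0,"az":0},
    {"fingers":0,"x":0,"y":0,"z":0,"ax":0,"ay":0,"az":0},
    {"fingers":0,"x":0,"y":0,"z":0,"ax":0,"ay":0,"az":0},
    {"fingers":0,"x":0,"y":0,"z":0,"ax":0,"ay":0,"az":0},
    {"fingers":0,"x":0,"y":0,"z":0,"ax":0,"ay":0,"az":0},
  ],
)

```text
t: 33.4
eef_pos: [0.4822, 0.0302, 0.1076]
tool_rot: [0.0, 0.995, -0.101, 0.0]
contact_force: [-3.3, 0.9, 6.0]
gripper_width: 0.0
grasp_force: 3.6
```

The stop was felt at z = 107.6 mm with 6 N. I let go slowly and check.

Emit:
jog_arm(
  rows=[
    {"fingers":0,"x":0,"y":0,"z":-1,"ax":0,"ay":0,"az":0},
    {"fingers":0,"x":0,"y":0,"z":-2,"ax":0,"ay":0,"az":0},
    {"fingers":0,"x":0,"y":0,"z":-2,"ax":0,"ay":0,"az":0},
    {"fingers":0,"x":0,"y":0,"z":-2,"ax":0,"ay":0,"az":0},
    {"fingers":0,"x":0,"y":0,"z":-2,"ax":0,"ay":0,"az":0},
    {"fingers":0,"x":0,"y":0,"z":-2,"ax":0,"ay":0,"az":0},
    {"fingers":0,"x":0,"y":0,"z":-1,"ax":0,"ay":0,"az":0},
    {"fingers":0,"x":0,"y":0,"z":0,"ax":0,"ay":0,"az":0},
  ],
)

```text
t: 34.2
eef_pos: [0.4824, 0.0303, 0.1195]
tool_rot: [-0.0, 0.995, -0.101, 0.0]
contact_force: [0.6, -0.4, -0.1]
gripper_width: 0.002
grasp_force: 0.0
```

Emit:
jog_arm(
  rows=[
    {"fingers":0,"x":0,"y":0,"z":-10,"ax":0,"ay":0,"az":0},
    {"fingers":0,"x":0,"y":0,"z":-20,"ax":0,"ay":0,"az":0},
    {"fingers":0,"x":0,"y":0,"z":-40,"ax":0,"ay":0,"az":0},
    {"fingers":0,"x":0,"y":0,"z":-45,"ax":0,"ay":0,"az":0},
    {"fingers":0,"x":0,"y":0,"z":-45,"ax":0,"ay":0,"az":0},
    {"fingers":0,"x":0,"y":40,"z":0,"ax":0,"ay":0,"az":0},
    {"fingers":0,"x":0,"y":45,"z":0,"ax":0,"ay":0,"az":0},
    {"fingers":0,"x":0,"y":45,"z":0,"ax":0,"ay":0,"az":0},
  ],
)

```text
t: 35.0
eef_pos: [0.4556, -0.0981, 0.2806]
tool_rot: [0.0, 0.995, -0.101, 0.001]
contact_force: [0.6, -0.6, -0.4]
gripper_width: 0.001
grasp_force: 0.0
```

Emit:
jog_arm(
  rows=[
    {"fingers":0,"x":0,"y":45,"z":0,"ax":0,"ay":0,"az":0},
    {"fingers":0,"x":0,"y":45,"z":0,"ax":0,"ay":0,"az":0},
    {"fingers":0,"x":0,"y":30,"z":0,"ax":0,"ay":0,"az":0},
    {"fingers":0,"x":0,"y":0,"z":0,"ax":0,"ay":0,"az":0},
    {"fingers":0,"x":0,"y":0,"z":0,"ax":0,"ay":0,"az":0},
    {"fingers":0,"x":0,"y":0,"z":0,"ax":0,"ay":0,"az":0},
    {"fingers":0,"x":0,"y":0,"z":0,"ax":0,"ay":0,"az":0},
    {"fingers":0,"x":0,"y":0,"z":0,"ax":0,"ay":0,"az":0},
  ],
)

```text
t: 35.8
eef_pos: [0.4321, -0.2136, 0.2794]
tool_rot: [-0.0, 0.995, -0.1, 0.0]
contact_force: [-0.2, 0.5, -0.3]
gripper_width: 0.005
grasp_force: 0.0
```

```bash
python3 - <<'E'
from h import *
st(); c=snap('side','side6.png')
E
```

```text
t 35.8 p [ 432.1 -213.6  279.4] yaw -11.5 zax [ 0.  0. -1.] F [-0.25  0.49 -0.34] grip 0.005 0.0
```

View pics/side6.png

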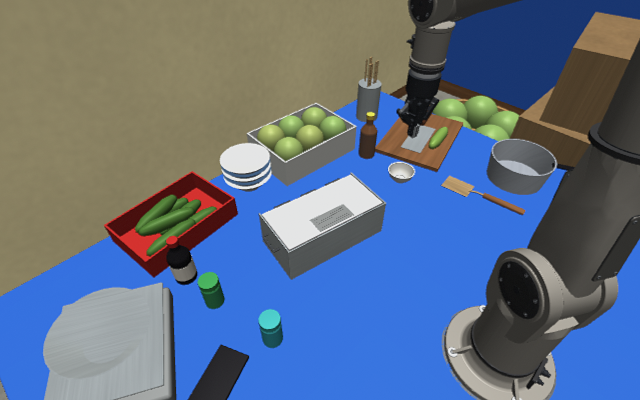

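The lid is shut and flush (patch at about (330,218)), the jar is gone from the table, the rest is unmoved, and the arm is clear.

```bash
python3 -c "
from station import bot
print(bot.hand_in())"
```

```text
the job is handed in; nothing more can be done
None
```

The jar stands upright in the middle place of the box, the lid is closed, latched and holding flush on its own, nothing else was moved, and the job is handed in at about 36 s; no verdict came back with the hand-in.

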